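# Shut the fixings box and hold the paint gauge on the marked spot of its lid

## Robot

A 6-joint arm with a two-finger parallel gripper is mounted at the origin on a cart in front of the work surface, level with it; the furniture and walls round the work are solid. World frame = base frame: x ahead of the robot, y to its left, z up, the work surface at z = 0. Lengths are in m, angles in rad, forces in N, time in s.
With the tool pointing down it reaches from about 0.25 to 0.8 m from the base axis. Payload 8.5 kg.
Tool frame: the origin (TCP) lies at the very end of the fingers, on their centre line; the grasp point (between the pads) lies 19 mm behind it (robot.tcp_to_grasp is the distance from the TCP to the grasp point, in m); z points along the fingers, y is the line along which they close (so a half turn about z gives the same grasp; the last joint's range is limited). The gripper opens to 85 mm and grips with 20 to 120 N. Pads are 22 mm wide; open, the fingers measure 114 mm over their backs; the gripper's body (76 mm by 85 mm) begins 54 mm behind the grasp point. The pads swing forward as they close: fully open they stand 13 mm farther back than shut.
Start: joints at [1.106, 0.238, -0.013, 1.319, 0, 1.571], TCP at [0.235, 0.469, 0.231] pointing down, gripper open.
Joint ranges: [-2.66, 2.66], [-1.03, 1.9], [-1.14, 1.46], [-1.82, 2.27], [-1.45, 1.34], [-3.14, 3.14]. Speed limits (rad/s): [2.22, 2.22, 2.79, 3.14, 3.14, 3.14].

## Interface

Orientations are given as a unit quaternion [x, y, z, w].
In Python, from rig import robot gives the robot as it stands. The module is installed in compiled form; this text tells all that it offers.
- The arm moves only by the tool servo_tool, never from a script. Its argument "moves" is a list that holds one entry, the list of rows, each a list of 5 numbers: the opening, from -1 (shut) to 1 (fully open), then the shift along the tool's x, y, z as a fraction of full scale, then the turn about the tool's z as a fraction of full scale. A call has exactly 10 rows; each row is the pose to reach, as a shift and turn from the pose commanded when the call began, along the tool's axes at that moment; what a row does not reach only later rows make up. Full scale, the value 1, is 0.5 m for a shift and 90 degrees for a turn. A row lasts 1/12 s, in which the tool goes at most 41.7 mm and 7.16 degrees, less where a joint would pass 70% of its speed; a pose out of reach is approached as far as the arm can. A call with a number of a shift or a turn outside -1 to 1 is refused whole. A call with a gripper value outside its range is refused whole. The fingers move at their own pace and stop on an object; "grip_force" is the grip in N (left out, the last holds). Time passes only in rows, so rows that repeat a pose let the fingers close, or fill a call up. It gives the time, the measured TCP pose, the force, the opening and the grip force at its end, in the units of the state.
- robot.read_state(): the state, without advancing time (a new reading comes with each control period).
- robot.read_camera(name): name is "side" or "top"; returns the picture (420x560x3 uint8, red, green, blue); there is no depth.
- robot.camera_info(name): a dict with "K" (3x3 intrinsics, pixels), "view" (4x4, takes a point from world to camera coordinates). Camera axes: x right, y down, z forward; pixel columns grow to the right and rows downward; lengths in m; the calibration is good to about 2 mm. A picture is of the moment at which its call begins. camera_info takes no time and is no camera call.
- robot.sign_off(): hands the job in; it is judged then, once.
Trained networks look in the newest picture that a camera, given by its name, has taken for a name from the list of things; names that differ only in an ending like _2 or _b are one class to them, and where a whole thing is asked for, a point or a joint stands for the part that bears it (a point fixed in the world has none). Each returns a list of dicts, best first, with "score" (0 to 1); they miss things now and then, are a little off and sometimes report something else, mostly with a low value. They report only what shows in the picture. A call takes as long as a camera call.
- robot.recognise(camera, target): "box" ([left, top, right, bottom] in pixels, round what is visible of it).
- robot.regions_of(camera, target): "mask" (420x560 bool, what is visible of it) and "box" ([left, top, right, bottom] in pixels, round what is visible of it).
- robot.mark_of(camera, target): "xy" ([column, row] in pixels: a listed point, or the origin of a listed thing).
The state is a dict: "time_s": time; "q": joint angles; "dq": joint speeds; "tau": joint torques, N m; "position": TCP position; "orientation": TCP orientation; "wrist_force": force on the tool from outside, world axes, zero at the start; "wrist_torque": the same for the moment, N m; "width": finger opening in m; "finger_force": force on a finger pad.
Only numpy, scipy, OpenCV 4.12 (cv2) and the standard library are available. Lean on these libraries where they do the work, as an engineer would, in place of code of your own. Each camera call takes 0.05 s, during which the arm holds its last target. There are 200 camera calls.

## Task

Check the paint on the lid of the grey-green steel fixings box: first swing the lid shut and push its front edge down until the spring tab clips behind the keeper on the front wall. Then draw the orange paint gauge out of its leaning stand and hold it square on the shut lid, tip on the white-ringed dot, pressed lightly so that its sprung brass tip is about half-way in. Finish while still holding it there, with the tab still clipped, never jamming the gauge hard down on the box, and leave the other things on the bench where they are.

Things in the scene. Friction and masses are not known exactly. Their poses are not given: they have to be found in the camera images.
- lid_box: Open grey-green steel box of fixings, fixed, 150 x 230 mm, 89 mm high when shut. Origin: centre of its underside; z up, x from its front wall (tab side, facing the robot) to its hinge side, y along the hinge. The lid is 2 mm sheet with a 12 mm down-turned lip; a rigid carrying handle 94 mm long (along y), 22 mm high, 6 mm thick stands on its middle.
- lid_box_lid (a joint): Lid angle, rad: 0 shut, 1.05 to 1.5 at the start, stop at 1.83. It turns about the box's y axis through hinge. The stiff hinge stays where it is left and turns under about 0.4 N m. When lowered gently the tab lands on the keeper and stops the lid at about 0.04; from there the front edge must be pushed down with about 8 N to clip it shut; 11 N of lift would unclip it.
- hinge (a point): Point on the hinge line of the lid, middle of the box's width, 76 mm above the bench at the back of the box.
- lid_edge (a point): Middle of the lid's front edge on its outer face, straight above the spring tab: 154 mm from the hinge line along the lid, whose outer face lies 13 mm outside that line; 88.5 mm above the bench when shut. The tab, a steel clip 22 mm wide, hangs 36 mm down from here and clips behind a steel rib (the keeper) on the front wall.
- spot (a point): The spot to be gauged: centre of a white ring (26 mm across, with a white centre dot) painted on the lid's outer face; z axis is square to the lid, outward. It lies 37 mm back from the front edge of the lid, 70 mm to the box's -y side of its middle; 88.5 mm above the bench when shut. While the lid is open it faces away from the robot.
- gauge: Pen paint gauge, 0.12 kg: square orange handle 24 x 24 mm with black pads, black collar 34 mm across, steel nose 18 mm, brass tip 10 mm. Origin: underside of the collar, on the axis; z up the handle. Handle from 6 to 80 mm on z, nose to -40, free tip to -54. At the start its nose is in the stand's sleeve, collar on the mouth, leaning 25 degrees; draw it out 60 mm along its axis.
- gauge_tip (a joint): How far the sprung tip is pushed into the gauge, m: 0 out, 0.012 fully in. The spring is 0.7 N per mm with 0.8 N preload: half-way (0.006) takes about 5 N.
- tip (a point): Centre of the flat face of the gauge's brass tip; moves with the tip.
- stand: Fixed grey stand on a 100 x 74 x 10 mm base that holds the gauge, left or right of the box. Origin: under the sleeve's foot, on the bench. Its black sleeve (27 mm outside, 36 mm long, mouth centre 10 mm to -x and 68 mm up from the origin) leans 25 degrees to the stand's -x side, roughly to the robot.
- mug: White enamel mug with a blue handle, 82 mm across, 94 mm high, bystander; origin under its middle. It stands on the other side of the box from the stand.
- cutters: Side cutters with blue grips lying on the bench, 150 mm long, bystander.
- yellow_driver: Screwdriver with a yellow handle lying on the bench, 158 mm long, bystander.
- blue_can: Blue capacitor can standing on the bench, 36 mm across, 55 mm high, bystander.
- fan_92: Black square cooling fan lying on the bench, 91 x 91 x 25 mm, bystander.
- motor_2: Small silver motor lying on the bench, 122 mm long, 50 mm across, bystander.

How it is judged:
By the outcome, as a careful person would: the job done as asked, in the order asked, and still so for the second after the job is handed in, while the arm keeps its last pose, push and grip.
It also fails if it takes over 64 s, if anything falls off the work surface, if the arm or the gripper's body presses on something with over 40 N, if the wrist force passes 120 N, or if a joint passes its speed limit or range.

## Working session

There is one attempt and no reset: what is moved stays moved. The work goes in short steps, Python scripts to look and compute and a tool call to move; the robot and the scene stay as the last step left them, time stands still between calls to the robot, and variables do not carry over. Pictures are saved under pics/ and viewed, at most 10 in all, crops included, and the job is handed in when it is done.

Besides the shell and the picture viewer there is one more tool, called after ">>>" by a JSON object that holds its "api" and its "payload". servo_tool: Moves the arm, as the interface text tells. Its arguments: {"type":"object","properties":{"moves":{"type":"array","items":{"type":"array","items":{"type":"array","items":{"type":"number","minimum":-1,"maximum":1}}}},"grip_force":{"type":"number"}},"required":["moves"]}

```bash
mkdir -p pics; ls; python3 - <<'E'
from rig import robot
import cv2,numpy as np
for c in("side","top"):
    im=robot.read_camera(c); cv2.imwrite(f"pics/{c}0.png",im[:,:,::-1])
    i=robot.camera_info(c); print(c,np.round(i["K"],1).tolist(),np.round(i["view"],3).tolist())
    for t in["lid_box","hinge","lid_edge","spot","gauge","tip","stand","mug","cutters","yellow_driver","blue_can","fan_92","motor_2"]:
        m=robot.mark_of(c,t); print(t,[(np.round(a["xy"]).tolist(),round(a["score"],2)) for a in m[:2]])
s=robot.read_state(); print(s)
E
```

```text
pics
side [[410.0, 0.0, 281.0], [0.0, 410.0, 213.3], [0.0, 0.0, 1.0]] [[0.972, -0.233, -0.023, -0.496], [-0.139, -0.495, -0.858, 0.189], [0.188, 0.837, -0.514, 0.924], [0.0, 0.0, 0.0, 1.0]]
lid_box [([315.0, 264.0], 0.95), ([231.0, 174.0], 0.75)]
hinge [([340.0, 235.0], 0.6), ([267.0, 176.0], 0.49)]
lid_edge [([318.0, 181.0], 0.59), ([265.0, 198.0], 0.18)]
spot [([343.0, 212.0], 0.74)]
gauge []
tip []
stand [([267.0, 198.0], 0.6)]
mug [([331.0, 354.0], 0.58)]
cutters [([252.0, 351.0], 0.69)]
yellow_driver [([218.0, 226.0], 0.79)]
blue_can [([377.0, 283.0], 0.62)]
fan_92 [([336.0, 225.0], 0.78)]
motor_2 [([233.0, 178.0], 0.83)]
top [[390.1, 0.0, 274.9], [0.0, 390.1, 202.4], [0.0, 0.0, 1.0]] [[0.018, -1.0, 0.001, 0.096], [-0.988, -0.018, -0.155, 0.553], [0.155, 0.001, -0.988, 1.163], [0.0, 0.0, 0.0, 1.0]]
lid_box [([318.0, 200.0], 0.87)]
hinge [([320.0, 169.0], 0.76)]
lid_edge [([325.0, 179.0], 0.73)]
spot [([352.0, 171.0], 0.96)]
gauge [([205.0, 202.0], 0.6)]
tip []
stand [([210.0, 199.0], 0.97)]
mug [([404.0, 212.0], 0.87)]
cutters [([386.0, 261.0], 0.91), ([208.0, 201.0], 0.49)]
yel
[... 172 characters left out ...]
4, 'q': array([ 1.10599063e+00,  2.38215325e-01, -1.35066792e-02,  1.31920843e+00,
        3.62728142e-05,  1.57081429e+00]), 'dq': array([ 6.33724947e-04,  1.73302849e-03, -8.22290438e-05, -1.52809766e-03,
        8.43745058e-04,  1.04487604e-04]), 'tau': array([-5.46605372e-05, -5.38581240e+01,  3.46688747e+01,  3.22934015e-03,
        1.86852021e-04,  2.20368491e-06]), 'position': array([0.23529809, 0.46926168, 0.23126557]), 'orientation': array([ 2.30325177e-01,  9.73113718e-01, -6.10736530e-05, -3.30917154e-05]), 'wrist_force': array([-0.79291874, -0.14084866,  0.5844438 ]), 'wrist_torque': array([-0.02459933, -0.00388553,  0.01968979]), 'finger_force': 0.0, 'width': 0.0856065010149776}
```

View pics/side0.png

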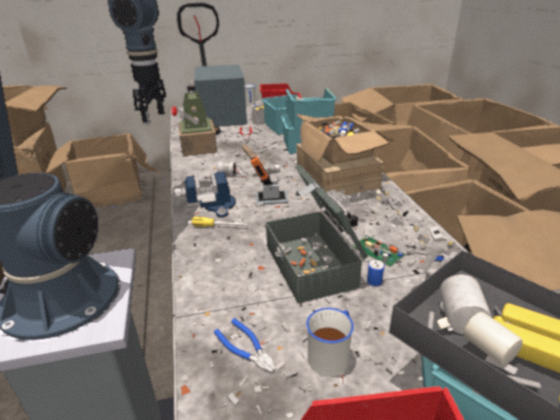

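View pics/top0.png

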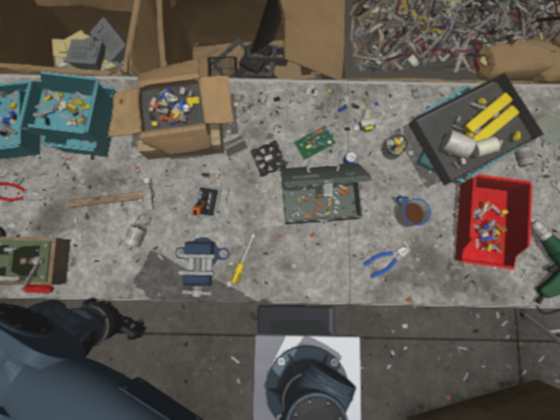

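Side view: open box around (312,255) with its lid raised at (333,205), the orange gauge at (258,167) on its stand base (272,192), and the mug at (330,345). Top view: box (320,200), lid (325,175), gauge (202,205), stand (208,197).

I'll fit models to the marks and overlay them.

```bash
cat > h.py <<'E'
import numpy as np,cv2
from rig import robot
from scipy.spatial.transform import Rotation as R
CI={c:robot.camera_info(c) for c in("side","top")}
def proj(c,P):
    P=np.atleast_2d(P); V=np.array(CI[c]["view"]);p=P@V[:3,:3].T+V[:3,3]; p=p@np.array(CI[c]["K"]).T
    return p[:,:2]/p[:,2:]
def box(p,L,s=0):  # p=x,y,yaw ; L local pts
    c,s_=np.cos(p[2]),np.sin(p[2]); L=np.atleast_2d(L)
    return np.c_[p[0]+c*L[:,0]-s_*L[:,1],p[1]+s_*L[:,0]+c*L[:,1],L[:,2]]
HX=0.077
def lid(a,d,y,h=0.013): # d from hinge along lid, h outward
    return [HX-d*np.cos(a)+h*np.sin(a),y,0.076+d*np.sin(a)+h*np.cos(a)]
def cmd(target,yaw=None):
    s=robot.read_state(); Rm=R.from_quat(s["orientation"])
    d=Rm.inv().apply(np.array(target)-s["position"]); return np.round(d/0.5,4)
E
python3 - <<'E'
from h import *
from scipy.optimize import least_squares
ms={}
for c in("side","top"):
    robot.read_camera(c)
    for t in["lid_box","hinge","lid_edge","spot","stand","gauge"]:
        m=robot.mark_of(c,t)
        if m: ms[c,t]=(m[0]["xy"],m[0]["score"])
print({k:np.round(v[0],1).tolist() for k,v in ms.items()})
def f(p):
    L={"lid_box":[0,0,0],"hinge":[HX,0,.076],"lid_edge":lid(p[3],.154,0),"spot":lid(p[3],.117,-.07)}
    return np.concatenate([(proj(c,box(p,L[t]))[0]-ms[c,t][0]) for (c,t) in ms if t in L])
r=least_squares(f,[.5,0,0,1.2],loss="soft_l1"); print("box",r.x.round(4),r.fun.round(1))
def g(p):
    a=np.radians(25)
    L={"stand":[0,0,0],"gauge":[-.010,0,.068]}
    return np.concatenate([(proj(c,box([p[0],p[1],0],L[t]))[0]-ms[c,t][0]) for (c,t) in ms if t in L])
q=least_squares(g,[.5,.3],loss="soft_l1"); print("stand",q.x.round(4),q.fun.round(1))
for c in("side","top"):
    im=robot.read_camera(c)[:,:,::-1]; x0,y0,w,h=(225,130,160,180) if c=="side" else (180,140,200,110)
    k=4 if c=="top" else 3.3
    im=cv2.resize(im[y0:y0+h,x0:x0+w],None,fx=k,fy=k,interpolation=cv2.INTER_CUBIC)
    cv2.imwrite(f"pics/{c}raw.png",im)
    def line(P,col):
        u=((proj(c,P)-[x0,y0]+.5)*k).astype(np.int32); cv2.polylines(im,[u],True,col,1)
    B=r.x
    rect=[(-.075,-.115),(.075,-.115),(.075,.115),(-.075,.115)]
    line(box(B,[(x,y,0.) for x,y in rect]),(255,0,0)); line(box(B,[(x,y,.076) for x,y in rect]),(255,255,0))
    line(box(B,[lid(B[3],d,y) for d,y in[(0,-.115),(.154,-.115),(.154,.115),(0,.115)]]),(0,0,255))
    S=[*q.x,0]
    line(box(S,[(x,y,.01) for x,y in[(-.05,-.037),(.05,-.037),(.05,.037),(-.05,.037)]]),(0,255,0))
    a=np.radians(25); ax=np.array([-np.sin(a),0,np.cos(a)]); o=np.array([-.01,0,.068])
    line(box(S,[o,o+.08*ax]),(255,0,255))
    cv2.imwrite(f"pics/{c}1.png",im)
E
```

```text
{('side', 'lid_box'): [312.1, 262.2], ('side', 'hinge'): [340.9, 230.9], ('side', 'lid_edge'): [318.1, 182.4], ('side', 'spot'): [337.1, 212.1], ('side', 'stand'): [266.9, 195.5], ('side', 'gauge'): [261.8, 178.3], ('top', 'lid_box'): [320.1, 199.7], ('top', 'hinge'): [321.4, 168.7], ('top', 'lid_edge'): [327.3, 179.2], ('top', 'spot'): [351.6, 171.5], ('top', 'stand'): [205.9, 200.8], ('top', 'gauge'): [208.6, 200.6]}
box [ 0.576  -0.0348  0.0558  1.0721] [-1.7  2.7  0.2  2.6  0.   2.2  0.7 -0.6 -1.3 -2.  -1.2 -0.1  0.4 -0.6
 -0.5  2.4]
stand [0.5543 0.3269] [ 3.6  2.1  4.7  0.4  0.   1.6 -6.7  1.6]
```

View pics/side1.png

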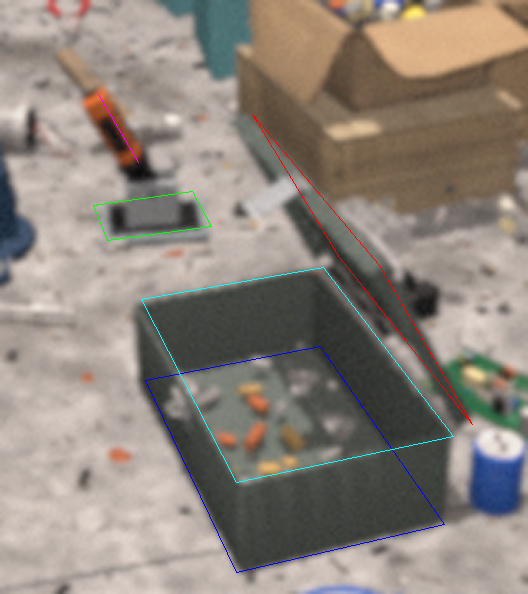

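View pics/top1.png

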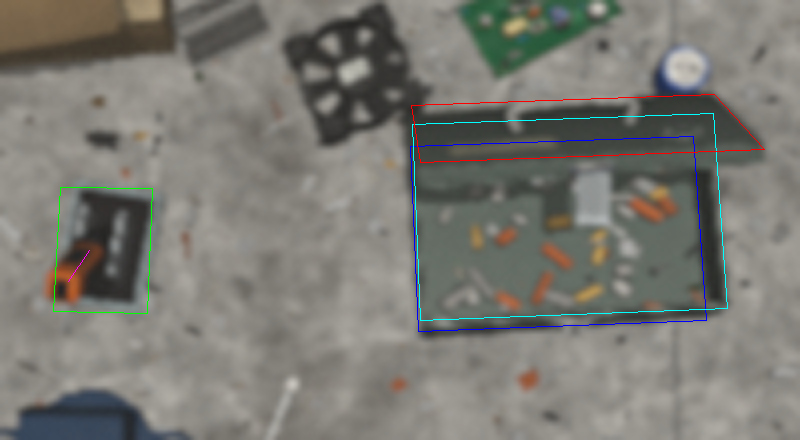

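Both overlays are within a few pixels. In the side crop the rims are about 3 px off. In the top crop the gauge top is at (65,285) and the stand base spans (60–155, 190–305). I'll refine by fitting silhouettes to the masks.

```bash
cat > fit.py <<'E'
from h import *
from scipy.optimize import minimize
from itertools import product
def rend(c,parts):
    m=np.zeros((420*4,560*4),np.uint8)
    for P in parts:
        u=cv2.convexHull(np.round((proj(c,P)+.5)*4*16).astype(np.int32)); cv2.fillConvexPoly(m,u,1,shift=4)
    return cv2.resize(m.astype(np.float32),(560,420),interpolation=cv2.INTER_AREA)
def masks(t,n=2):
    out={}
    for c in("side","top"):
        a=[]
        for i in range(n):
            robot.read_camera(c); r=robot.regions_of(c,t)
            if r: a.append(r[0]["mask"].astype(np.float32)); print(c,t,round(r[0]["score"],2),np.round(r[0]["box"]).tolist(),int(r[0]["mask"].sum()))
        if a: out[c]=np.mean(a,0)
    return out
def cuboid(xs,ys,zs): return np.array(list(product(xs,ys,zs)))
def boxparts(p):
    body=box(p,cuboid((-.075,.075),(-.115,.115),(0,.076)))
    lp=lambda ds,ys,hs: box(p,[lid(p[3],d,y,h) for d,y,h in product(ds,ys,hs)])
    return [body,lp((0,.154),(-.117,.117),(.001,.013)),lp((.074,.080),(-.047,.047),(.013,.035)),lp((.15,.154),(-.011,.011),(-.023,.013))]
def gaugeparts(p,lean=np.radians(25),o=(-.01,0,.068)):
    ax=np.array([-np.sin(lean),0,np.cos(lean)]);ex=np.array([np.cos(lean),0,np.sin(lean)]);ey=np.array([0,1,0])
    h=[np.array(o)+z*ax+x*ex+y*ey for x,y,z in product((-.012,.012),(-.012,.012),(.006,.08))]
    co=[np.array(o)+z*ax+.017*(np.cos(t)*ex+np.sin(t)*ey) for z in(0,.006) for t in np.linspace(0,6.28,16)]
    return [box(p,h),box(p,co)]
def fit(M,parts,p0,step):
    def cost(p): return sum(np.abs(rend(c,parts(p))-M[c]).sum()/M[c].sum() for c in M)
    best=None
    for k in range(2):
        S=np.vstack([p0]+[np.array(p0)+np.eye(len(p0))[i]*step[i]*(1-1.5*k) for i in range(len(p0))])
        r=minimize(cost,p0,method="Nelder-Mead",options=dict(initial_simplex=S,maxiter=150)); p0=r.x
    return r.x,r.fun
E
python3 - <<'E'
from fit import *
M=masks("lid_box")
for C in(["side","top"],["top"],["side"]):
    x,f=fit({c:M[c] for c in C if c in M},boxparts,[.576,-.035,.056,1.1],[.01,.01,.05,.08]); print(C,x.round(4),round(f,3))
M=masks("gauge")
for C in(["side","top"],["top"],["side"]):
    m={c:M[c] for c in C if c in M}
    if m: x,f=fit(m,gaugeparts,[.554,.327,-.1],[.01,.01,.2]); print(C,x.round(4),round(f,3))
print(robot.read_state()["time_s"])
E
```

```text
side lid_box 0.7 [268.0, 165.0, 365.0, 303.0] 7504
side lid_box 0.79 [268.0, 165.0, 367.0, 300.0] 7500
top lid_box 0.76 [278.0, 163.0, 373.0, 224.0] 4432
top lid_box 0.94 [278.0, 164.0, 371.0, 225.0] 4513
['side', 'top'] [ 0.5727 -0.0333  0.0937  1.0823] 0.087
['top'] [ 0.5741 -0.0323  0.0957  1.0625] 0.025
['side'] [ 0.5718 -0.0353  0.096   1.088 ] 0.052
side gauge 0.7 [249.0, 155.0, 266.0, 183.0] 236
side gauge 0.52 [246.0, 154.0, 267.0, 182.0] 226
top gauge 0.61 [194.0, 196.0, 205.0, 214.0] 188
top gauge 0.5 [195.0, 198.0, 208.0, 217.0] 178
['side', 'top'] [ 0.5483  0.3297 -0.0368] 0.356
['top'] [ 0.5504  0.3291 -0.0511] 0.13
['side'] [0.5474 0.3317 0.0048] 0.147
3.0
```

>>> {"api": "servo_tool", "payload": {"moves": [[[-1,0,0,-0.08,0],[-1,0,0,-0.16,0],[-1,-0.08,-0.04,-0.2,-0.08],[-1,-0.16,-0.08,-0.2,-0.16],[-1,-0.24,-0.12,-0.2,-0.24],[-1,-0.32,-0.15,-0.2,-0.3],[-1,-0.4,-0.19,-0.2,-0.36],[-1,-0.48,-0.23,-0.2,-0.36],[-1,-0.56,-0.27,-0.2,-0.36],[-1,-0.644,-0.304,-0.2,-0.36]]], "grip_force": 40}}

```text
time_s: 3.83
position: [0.4269, 0.2225, 0.3316]
orientation: [-0.051, 0.999, 0.0, 0.0]
wrist_force: [1.4, 1.8, 0.6]
width: -0.0001
finger_force: 0.0
```

```bash
cat >> h.py <<'E'
BX=[.573,-.033,.095]
def toolcmd(pts):
    s=robot.read_state(); Rm=R.from_quat(s["orientation"]).as_matrix()
    print("t",round(s["time_s"],2),"pos",s["position"].round(4),"closing yaw",np.degrees(np.arctan2(Rm[1,1],Rm[0,1])).round(1),"z",Rm[:,2].round(3),"F",s["wrist_force"].round(1),"w",round(s["width"],4))
    for p in pts: print(np.round(Rm.T@(np.array(p)-s["position"])/.5,3).tolist())
def lidpath(a,d=.145,press=0): 
    P=lid(a,d,0,.013-press); P[0]+=.012; return box(BX,P)[0]
E
python3 -c "
from h import *
toolcmd([[.63,-.028,.33]])"
```

```text
t 3.83 pos [0.4269 0.2225 0.3316] closing yaw 95.8 z [ 0.  0. -1.] F [1.4 1.8 0.6] w -0.0001
[-0.354, -0.539, 0.003]
```

>>> {"api": "servo_tool", "payload": {"moves": [[[-1,-0.06,-0.08,0,0],[-1,-0.11,-0.16,0,0],[-1,-0.16,-0.24,0,0],[-1,-0.21,-0.32,0,0],[-1,-0.26,-0.4,0,0],[-1,-0.31,-0.47,0,0],[-1,-0.354,-0.539,0,0],[-1,-0.354,-0.539,0.05,0],[-1,-0.354,-0.539,0.1,0],[-1,-0.354,-0.539,0.1,0]]]}}

```text
time_s: 4.67
position: [0.6283, -0.0278, 0.2755]
orientation: [-0.049, 0.999, 0.0, -0.004]
wrist_force: [-0.1, -0.0, -0.5]
width: -0.0001
finger_force: 0.0
```

```bash
python3 -c "
from h import *
toolcmd([[.63,-.028,.205]]+[lidpath(a,.142) for a in (1.07,1,.9,.8,.7,.6,.5,.4,.3,.2,.1,.04)])"
```

```text
t 4.67 pos [ 0.6283 -0.0278  0.2755] closing yaw 95.6 z [-0.008  0.    -1.   ] F [-0.1 -0.  -0.5] w -0.0001
[-0.004, -0.001, 0.141]
[0.046, 0.0, 0.138]
[0.064, 0.0, 0.147]
[0.088, 0.0, 0.161]
[0.111, 0.0, 0.178]
[0.132, 0.0, 0.197]
[0.151, 0.0, 0.218]
[0.168, 0.0, 0.241]
[0.182, 0.0, 0.266]
[0.194, 0.0, 0.292]
[0.204, 0.0, 0.319]
[0.21, 0.0, 0.347]
[0.213, 0.0, 0.363]
```

>>> {"api": "servo_tool", "payload": {"moves": [[[-1,-0.004,0,0.07,0],[-1,-0.004,0,0.138,0],[-1,0.02,0,0.138,0],[-1,0.046,0,0.14,0],[-1,0.064,0,0.148,0],[-1,0.088,0,0.162,0],[-1,0.111,0,0.178,0],[-1,0.132,0,0.197,0],[-1,0.132,0,0.197,0],[-1,0.132,0,0.197,0]]]}}

```text
time_s: 5.5
position: [0.5637, -0.032, 0.1842]
orientation: [-0.051, 0.999, -0.0, 0.0]
wrist_force: [-0.1, -0.7, -0.1]
width: -0.0002
finger_force: 0.0
```

```bash
python3 -c "
from fit import *
toolcmd([lidpath(a,.142) for a in (.7,.6,.5,.4,.3,.2,.1,.04)])
im=robot.read_camera('side'); cv2.imwrite('pics/side2.png',cv2.resize(im[130:310,225:385,::-1],None,fx=3.3,fy=3.3))"
```

```text
t 5.5 pos [ 0.5637 -0.032   0.1842] closing yaw 95.8 z [ 0.001 -0.    -1.   ] F [-0.1 -0.7 -0.1] w -0.0002
[0.004, -0.004, 0.014]
[0.023, -0.004, 0.035]
[0.04, -0.003, 0.057]
[0.055, -0.003, 0.082]
[0.067, -0.003, 0.108]
[0.077, -0.003, 0.134]
[0.084, -0.003, 0.162]
[0.086, -0.003, 0.179]
```

View pics/side2.png

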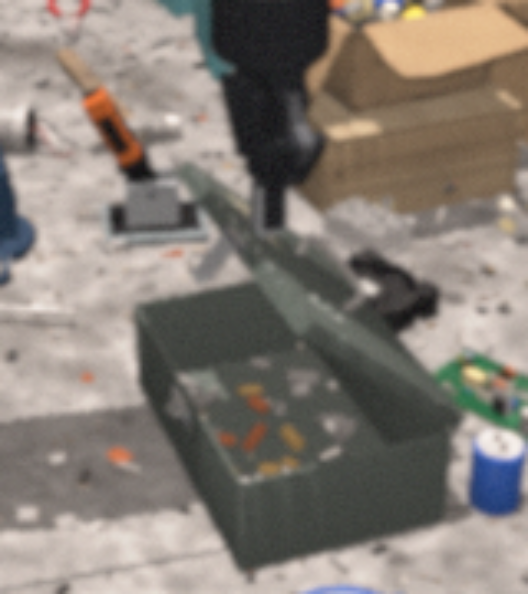

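The lid has followed the finger at (268,225) down to about 0.7 rad, and nothing else has moved. I'll carry on.

>>> {"api": "servo_tool", "payload": {"moves": [[[-1,0.004,0,0.014,0],[-1,0.023,-0.002,0.035,0],[-1,0.04,-0.002,0.057,0],[-1,0.055,-0.002,0.082,0],[-1,0.067,-0.002,0.108,0],[-1,0.077,-0.002,0.134,0],[-1,0.084,-0.002,0.155,0],[-1,0.086,-0.002,0.17,0],[-1,0.086,-0.002,0.175,0],[-1,0.086,-0.002,0.175,0]]]}}

```text
time_s: 6.38
position: [0.5211, -0.0379, 0.0949]
orientation: [-0.05, 0.999, 0.0, -0.0]
wrist_force: [-0.7, -0.9, 0.3]
width: -0.0001
finger_force: 0.0
```

```bash
python3 -c "
from fit import *
P=box(BX,[-.062,0,.0885])[0]
toolcmd([lidpath(.04,.142),P])"
```

```text
t 6.38 pos [ 0.5211 -0.0379  0.0949] closing yaw 95.8 z [-0.001  0.    -1.   ] F [-0.7 -0.9  0.3] w -0.0001
[0.0, -0.0, 0.0]
[0.02, 0.0, 0.013]
```

>>> {"api": "servo_tool", "payload": {"moves": [[[-1,0.014,0,0,0],[-1,0.024,0,0,0],[-1,0.024,0,0.003,0],[-1,0.024,0,0.006,0],[-1,0.024,0,0.008,0],[-1,0.024,0,0.01,0],[-1,0.024,0,0.012,0],[-1,0.024,0,0.013,0],[-1,0.024,0,0.013,0],[-1,0.024,0,0.013,0]]]}}

```text
time_s: 7.22
position: [0.5093, -0.0393, 0.0889]
orientation: [-0.05, 0.999, -0.0, 0.0]
wrist_force: [-0.4, 0.6, 2.6]
width: 0.0003
finger_force: 1.4
```

>>> {"api": "servo_tool", "payload": {"moves": [[[-1,0,0,0.001,0],[-1,0,0,0.002,0],[-1,0,0,0.003,0],[-1,0,0,0.004,0],[-1,0,0,0.004,0],[-1,0,0,0.004,0],[-1,0,0,0.004,0],[-1,0,0,0.004,0],[-1,0,0,0.004,0],[-1,0,0,0.004,0]]]}}

```text
time_s: 8.05
position: [0.5094, -0.0393, 0.0887]
orientation: [-0.05, 0.999, -0.0, 0.001]
wrist_force: [-8.3, 0.1, 23.6]
width: -0.0002
finger_force: 12.1
```

>>> {"api": "servo_tool", "payload": {"moves": [[[-1,0,0,-0.05,0],[-1,0,0,-0.12,0],[-1,0,0,-0.2,0],[-1,0.02,0.04,-0.27,0],[-1,0.06,0.1,-0.34,0],[0,0.1,0.18,-0.36,0],[1,0.14,0.26,-0.36,0],[1,0.18,0.33,-0.36,0],[1,0.18,0.38,-0.36,0],[1,0.18,0.38,-0.36,0]]]}}

```text
time_s: 8.88
position: [0.3986, 0.1454, 0.2673]
orientation: [-0.053, 0.999, 0.001, 0.0]
wrist_force: [0.7, 0.2, 0.5]
width: 0.0604
finger_force: 0.0
```

```bash
python3 - <<'E'
from fit import *
toolcmd([])
ms={}
for t in("lid_edge","spot","hinge","stand","gauge"):
  for c in("side","top"):
    if t=="lid_edge": robot.read_camera(c)
    print(c,t,[(np.round(m["xy"],1).tolist(),round(m["score"],2)) for m in robot.mark_of(c,t)[:2]])
for c in("side","top"): print(c,"pred edge,spot",proj(c,box(BX,[lid(0,.154,0),lid(0,.117,-.07)])).round(1).tolist())
M=masks("lid_box")
for C in(["side","top"],["top"],["side"]):
    x,f=fit({c:M[c] for c in C},boxparts,[.573,-.033,.095,.03],[.005,.005,.03,.05]); print(C,x.round(4),round(f,3))
M=masks("stand",1); G=masks("gauge",3)
def sparts(p): # base + sleeve approx + gauge
    return [box(p,cuboid((-.05+p[3],.05+p[3]),(-.037,.037),(0,.01)))]
for c in M: np.save(f"M_{c}.npy",M[c])
def bbase(m):
    u=(m>.5).astype(np.uint8); k,_=cv2.findContours(u,cv2.RETR_EXTERNAL,cv2.CHAIN_APPROX_NONE); return cv2.minAreaRect(max(k,key=len))
print({c:bbase(M[c]) for c in M})
for C in(["side","top"],["top"],["side"]):
    x,f=fit({c:G[c] for c in C if c in G},gaugeparts,[.549,.33,-.1],[.01,.01,.2]); print("gauge",C,x.round(4),round(f,3))
for c,w in(("side",(225,130,120,100)),("top",(180,150,170,90))):
    im=robot.read_camera(c)[w[1]:w[1]+w[3],w[0]:w[0]+w[2],::-1]
    im=cv2.resize(im,(600,int(600*w[3]/w[2])),interpolation=cv2.INTER_CUBIC); cv2.imwrite(f"pics/{c}3.png",im)
E
python3 -c "
import cv2,numpy as np
a=cv2.imread('pics/side3.png');b=cv2.imread('pics/top3.png')
v=np.vstack([a,b]);s=min(600/v.shape[0],1);cv2.imwrite('pics/both3.png',cv2.resize(v,None,fx=s,fy=s))"
```

```text
t 8.88 pos [0.3986 0.1454 0.2673] closing yaw 96.1 z [ 0.001  0.002 -1.   ] F [0.7 0.2 0.5] w 0.0604
side lid_edge [([278.5, 239.3], 0.71), ([376.9, 281.6], 0.28)]
top lid_edge [([323.2, 217.6], 0.71)]
side spot [([307.3, 255.7], 0.94)]
top spot [([346.7, 203.1], 0.84)]
side hinge [([340.5, 231.2], 0.6)]
top hinge [([317.8, 168.5], 0.6)]
side stand [([263.8, 197.1], 0.81), ([315.0, 264.6], 0.35)]
top stand [([207.4, 198.4], 0.63)]
side gauge [([307.9, 256.4], 0.67), ([264.9, 179.0], 0.53)]
top gauge [([206.7, 201.4], 0.42), ([317.9, 198.9], 0.21)]
side pred edge,spot [[278.2, 241.2], [304.6, 254.9]]
top pred edge,spot [[324.1, 219.3], [346.3, 205.1]]
side lid_box 0.67 [266.0, 209.0, 363.0, 301.0] 6484
side lid_box 0.79 [268.0, 207.0, 362.0, 301.0] 6665
top lid_box 0.74 [282.0, 165.0, 364.0, 225.0] 4174
top lid_box 0.89 [281.0, 166.0, 363.0, 227.0] 4100
['side', 'top'] [ 0.5735 -0.0333  0.0907 -0.0437] 0.066
['top'] [ 0.5755 -0.0333  0.0904 -0.0702] 0.029
['side'] [ 0.572  -0.0353  0.0884 -0.027 ] 0.019
side stand 0.76 [254.0, 180.0, 285.0, 206.0] 553
top stand 0.61 [195.0, 180.0, 221.0, 208.0] 393
side gauge 0.52 [249.0, 158.0, 267.0, 181.0] 255
side gauge 0.74 [251.0, 155.0, 267.0, 181.0] 255
side gauge 0.82 [248.0, 156.0, 266.0, 183.0] 234
top gauge 0.62 [193.0, 195.0, 203.0, 218.0] 144
top gauge 0.66 [196.0, 198.0, 207.0, 215.0] 117
top gauge 0.68 [122.0, 224.0, 146.0, 244.0] 328
{'side': ((270.52349853515625, 192.30589294433594), (23.085647583007812, 31.829050064086914), 85.60128784179688), 'top': ((207.52944946289062, 195.38235473632812), (23.040882110595703, 20.372989654541016), 14.03624439239502)}
gauge ['side', 'top'] [0.5465 0.3341 0.187 ] 1.253
gauge ['top'] [0.5517 0.3345 0.1299] 1.088
gauge ['side'] [0.5463 0.3327 0.2608] 0.108
```

View pics/both3.png

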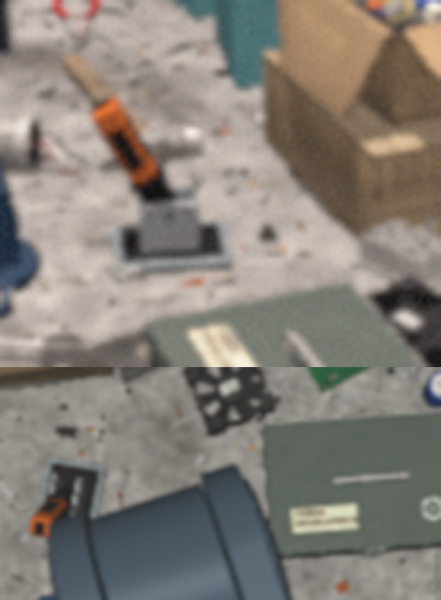

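The lid looks flat and shut: front edge near (278,239) in side, spot at (346.7,203) in top. In the lower crop the stand base edges suggest a yaw of about −11°. I'll refine the stand from the unobstructed first pictures.

```bash
python3 - <<'E'
from fit import *
im={c:cv2.imread(f"pics/{c}0.png") for c in("side","top")}
W={"side":(235,140,60,80),"top":(185,170,50,60)}
G={}
for c in W:
    x,y,w,h=W[c]; m=np.zeros((420,560),np.float32); s=im[c][y:y+h,x:x+w].astype(float)
    sat=(s[...,2]-s[...,0]); m[y:y+h,x:x+w]=(sat>45)&(s[...,2]>1.35*s[...,1])
    n,l,st,_=cv2.connectedComponentsWithStats(m.astype(np.uint8)); k=1+np.argmax(st[1:,4]); print(c,st[k])
    hull=cv2.convexHull(np.argwhere(l==k)[:,::-1].astype(np.int32)); G[c]=cv2.fillConvexPoly(np.zeros((420,560),np.uint8),hull,1).astype(np.float32)
hp=lambda p:gaugeparts(p)[:1]
for C in(["side","top"],["top"],["side"]):
    x,f=fit({c:G[c] for c in C},hp,[.549,.33,-.1],[.01,.01,.2]); print(C,x.round(4),round(f,3))
for yaw in(-.1,-.2,-.3):
    x,f=fit(G,lambda p:hp([p[0],p[1],yaw]),[.549,.33],[.01,.01]); print(yaw,x.round(4),round(f,3))
tiles=[]
for yaw in(None,-.2):
  for c in("side","top"):
    x0,y0,w,h=(238,148,60,66) if c=="side" else (183,172,54,60)
    k=400/w if c=="side" else 400/w
    a=cv2.resize(im[c][y0:y0+h,x0:x0+w],None,fx=k,fy=k,interpolation=cv2.INTER_CUBIC)
    if yaw is not None:
        p=[.549,.330,yaw]
        for P in gaugeparts(p)+[box(p,cuboid((-.05,.05),(-.037,.037),(.01,)))]:
            u=cv2.convexHull(((proj(c,P)-[x0,y0]+.5)*k).astype(np.int32)); cv2.polylines(a,[u],True,(255,0,255),1)
    tiles.append(cv2.resize(a,(400,300*1)) if 0 else a[:440])
h=min(t.shape[0] for t in tiles); v=np.hstack([t[:h] for t in tiles[2:]]); cv2.imwrite("pics/stand4.png",v); print(v.shape)
E
```

```text
side [251 156  17  25 150]
top [191 202  14  14  83]
['side', 'top'] [ 0.5512  0.3288 -0.0502] 0.613
['top'] [ 0.5503  0.3297 -0.0457] 0.477
['side'] [ 0.5513  0.3248 -0.0503] 0.099
-0.1 [0.5509 0.3276] 0.621
-0.2 [0.551  0.3232] 0.69
-0.3 [0.5502 0.3199] 0.769
(440, 800, 3)
```

View pics/stand4.png

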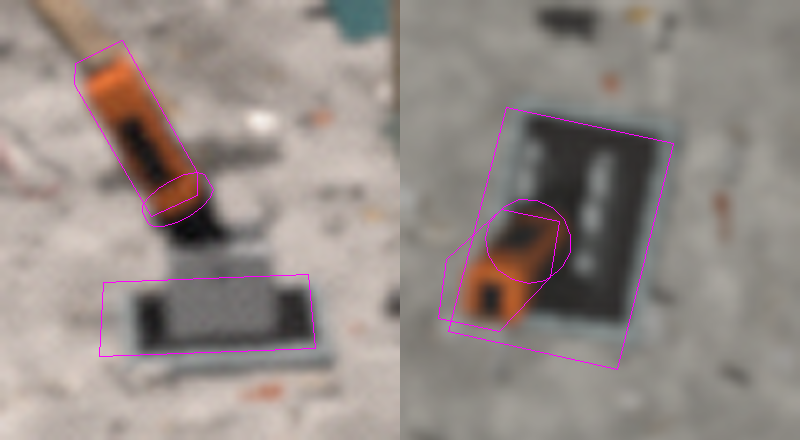

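```bash
python3 - <<'E'
from fit import *
from scipy.optimize import least_squares
# top centre of handle in both views
r=least_squares(lambda p:np.r_[proj("top",p)[0]-[194.8,211.7],proj("side",p)[0]-[254.2,157.8]],[.5,.34,.14]); print("top centre",r.x.round(4),r.fun.round(1))
im={c:cv2.imread(f"pics/{c}0.png") for c in("side","top")}
a=np.radians(25)
def pts(p,z): return box(p,[-.01-z*np.sin(a),0,p[3]+z*np.cos(a)])[0]
obs=[("top",.080,(194.8,211.7)),("side",.080,(254.2,157.8)),("side",.003,(267,180)),("top",.003,(200.3,203.2))]
for yaw in(-.1,-.165,-.22):
  f=lambda p:np.concatenate([(proj(c,pts([p[0],p[1],yaw,p[2]],z))[0]-o) for c,z,o in obs])
  r=least_squares(f,[.55,.33,.068]); print(yaw,r.x.round(4),r.fun.round(1))
E
```

```text
top centre [0.508  0.3318 0.1395] [ 0.1 -0.8 -0.9  0.2]
-0.1 [0.5534 0.3293 0.0628] [-0.2 -1.3 -0.3  1.2 -1.3 -1.   0.5 -0.2]
-0.165 [0.5532 0.3275 0.0628] [-0.6 -1.3 -0.3  1.  -1.3 -0.8  0.9 -0.2]
-0.22 [0.5529 0.3259 0.0628] [-0.9 -1.4 -0.3  0.9 -1.3 -0.7  1.2 -0.1]
```

```bash
python3 -c "
from h import *
toolcmd([[.521,.331,.2],[.521,.331,.096]])"
```

```text
t 10.78 pos [0.4005 0.1408 0.2668] closing yaw 95.8 z [-0. -0. -1.] F [-0.3  0.4 -0.1] w 0.0858
[-0.278, 0.354, 0.134]
[-0.278, 0.354, 0.342]
```

>>> {"api": "servo_tool", "payload": {"moves": [[[1,-0.05,0.07,0,0.05],[1,-0.11,0.14,0,0.1],[1,-0.17,0.21,0,0.16],[1,-0.22,0.28,0.03,0.16],[1,-0.278,0.354,0.06,0.16],[1,-0.278,0.354,0.09,0.16],[1,-0.278,0.354,0.12,0.16],[1,-0.278,0.354,0.134,0.16],[1,-0.278,0.354,0.134,0.16],[1,-0.278,0.354,0.134,0.16]]]}}

```text
time_s: 11.62
position: [0.5207, 0.3303, 0.2002]
orientation: [0.075, 0.997, -0.0, -0.0]
wrist_force: [0.4, -0.3, 0.1]
width: 0.085
finger_force: 0.0
```

```bash
python3 -c "
from h import *
toolcmd([[.521,.331,.2],[.521,.331,.096]])
im=robot.read_camera('side'); cv2.imwrite('pics/side5.png',cv2.resize(im[100:220,210:330,::-1],None,fx=5,fy=5))"
```

```text
t 11.62 pos [0.5207 0.3303 0.2002] closing yaw 81.4 z [-0. -0. -1.] F [ 0.4 -0.3  0.1] w 0.085
[-0.0, 0.001, 0.0]
[-0.0, 0.002, 0.208]
```

View pics/side5.png

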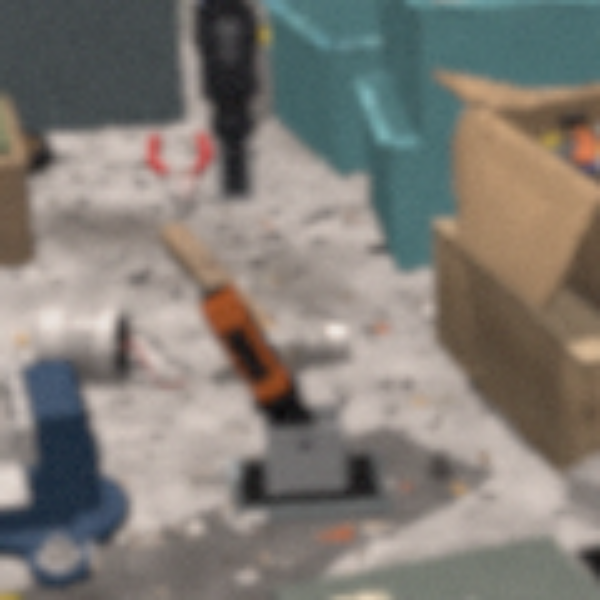

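The closed view shows the fingers above the handle, with the tips at (236,190) and the handle middle at (248,340). They are aligned, so I'll descend and grip.

>>> {"api": "servo_tool", "payload": {"moves": [[[1,0,0,0.07,0],[1,0,0,0.14,0],[1,0,0,0.19,0],[1,0,0,0.208,0],[1,0,0,0.208,0],[0.2,0,0,0.208,0],[-0.3,0,0,0.208,0],[-1,0,0,0.208,0],[-1,0,0,0.208,0],[-1,0,0,0.208,0]]], "grip_force": 30}}

```text
time_s: 12.5
position: [0.5214, 0.3311, 0.0968]
orientation: [0.075, 0.997, 0.0, 0.001]
wrist_force: [-0.5, -0.5, 0.3]
width: 0.0254
finger_force: 0.0
```

>>> {"api": "servo_tool", "payload": {"moves": [[[-1,0,0,0,0],[-1,0,0,0,0],[-1,0,0,0,0],[-1,0.005,0,-0.011,0],[-1,0.011,0,-0.023,0],[-1,0.018,0,-0.038,0],[-1,0.025,0,-0.053,0],[-1,0.032,0,-0.068,0],[-1,0.037,0,-0.08,0],[-1,0.037,0,-0.08,0]]]}}

```text
time_s: 13.33
position: [0.5027, 0.3343, 0.1376]
orientation: [0.075, 0.997, 0.001, 0.001]
wrist_force: [-0.2, 0.6, -0.8]
width: 0.0234
finger_force: 35.6
```

```bash
python3 -c "
from h import *
toolcmd([])
im=robot.read_camera('side'); cv2.imwrite('pics/side6.png',cv2.resize(im[100:220,210:330,::-1],None,fx=5,fy=5))"
```

```text
t 13.33 pos [0.5027 0.3343 0.1376] closing yaw 81.4 z [ 0.002  0.001 -1.   ] F [-0.2  0.6 -0.8] w 0.0234
```

View pics/side6.png

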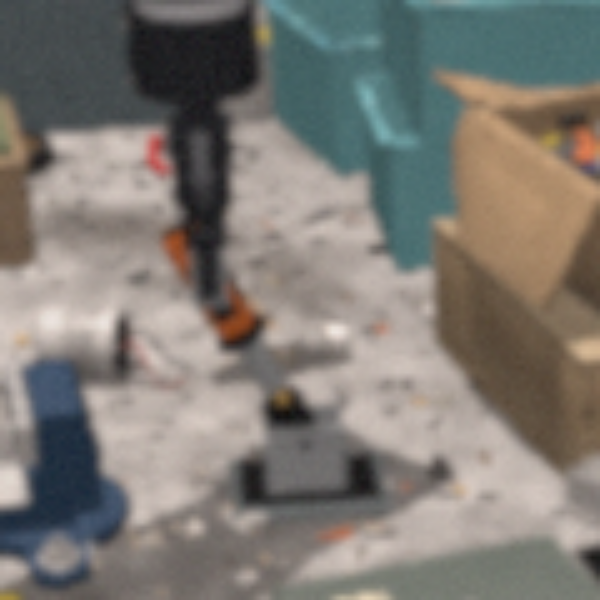

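Brass tip is just showing at the sleeve mouth (285,400), and the gauge is still leaning in the fingers. The tool cannot tilt, so I'll pivot the gauge upright in a light grip, bearing its tip against the sleeve rim.

>>> {"api": "servo_tool", "payload": {"moves": [[[-1,-0.008,0,0,0],[-1,-0.02,0,-0.005,0],[-1,-0.032,0,-0.009,0],[-1,-0.044,0,-0.012,0],[-1,-0.056,0,-0.014,0],[-1,-0.068,0,-0.016,0],[-1,-0.08,0,-0.017,0],[-1,-0.09,0,-0.018,0],[-1,-0.09,0,-0.018,0],[-1,-0.09,0,-0.018,0]]], "grip_force": 20}}

```text
time_s: 14.22
position: [0.5481, 0.3269, 0.1448]
orientation: [0.075, 0.997, 0.0, 0.001]
wrist_force: [-1.4, 0.4, -2.0]
width: 0.0236
finger_force: 36.1
```

```bash
cat >> fit.py <<'E'
def oranges(c,im):
    s=im.astype(float); m=((s[...,0]-s[...,2])>45)&(s[...,0]>1.35*s[...,1]); return m
def gmark():
    for c in("side","top"):
        robot.read_camera(c)
        print(c,{t:[(np.round(m["xy"],1).tolist(),round(m["score"],2)) for m in robot.mark_of(c,t)[:1]] for t in("tip","gauge")})
E
python3 - <<'E'
from fit import *
toolcmd([]); gmark()
im=robot.read_camera("side"); cv2.imwrite("pics/side7raw.png",im[:,:,::-1])
M=masks("gauge",2); [np.save(f"G_{c}.npy",M[c]) for c in M]
s=robot.read_state()["position"]; g=s+[0,0,.019]; print("tcp px",proj("side",s).round(1),"grasp px",proj("side",g).round(1))
# model: gauge axis through grasp, tilt t in tool xz plane
xs=np.array([.989,-.1495,0])
for t in(0,10,25):
    a=np.radians(t); ax=-np.sin(a)*xs+np.cos(a)*np.array([0,0,1]); print(t,"top,collar,tip px",proj("side",[g+.028*ax,g-.052*ax,g-.106*ax]).round(1).tolist())
E
```

```text
t 14.22 pos [0.5481 0.3269 0.1448] closing yaw 81.3 z [ 0.001  0.    -1.   ] F [-1.4  0.4 -2. ] w 0.0236
side {'tip': [], 'gauge': [([265.2, 164.9], 0.59)]}
top {'tip': [], 'gauge': []}
side gauge 0.72 [258.0, 139.0, 265.0, 177.0] 193
side gauge 0.77 [258.0, 141.0, 266.0, 179.0] 200
tcp px [[266.4 155.5]] grasp px [[266.2 149.5]]
0 top,collar,tip px [[265.8, 140.6], [266.9, 165.6], [267.6, 181.6]]
10 top,collar,tip px [[264.1, 140.8], [269.8, 165.2], [273.5, 180.8]]
25 top,collar,tip px [[261.8, 141.6], [274.0, 163.7], [281.9, 177.9]]
```

```bash
python3 - <<'E'
from fit import *
m=np.load("G_side.npy"); 
for r in range(138,181,2):
    c=np.flatnonzero(m[r]>.4); print(r,c.min() if len(c) else None,c.max() if len(c) else None,end="; ")
im=cv2.imread("pics/side7raw.png"); x0,y0=225,120
cv2.imwrite("pics/side7.png",cv2.resize(im[y0:y0+90,x0:x0+90],None,fx=6.6,fy=6.6,interpolation=cv2.INTER_CUBIC))
E
```

```text
138 None None; 140 None None; 142 259 261; 144 258 261; 146 258 262; 148 258 262; 150 259 262; 152 259 262; 154 260 262; 156 260 262; 158 260 264; 160 261 268; 162 261 269; 164 261 269; 166 261 269; 168 262 268; 170 263 268; 172 263 267; 174 263 268; 176 264 268; 178 264 267; 180 None None;
```

View pics/side7.png

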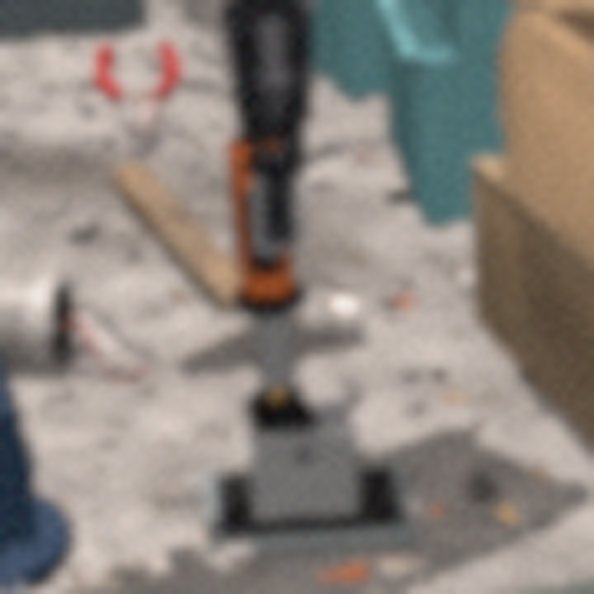

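Gauge now hangs close to upright: handle left edge runs (235,145) to (243,300), tip at the mouth (277,400). Next I'll tighten the grip, lift clear and measure the tilt.

>>> {"api": "servo_tool", "payload": {"moves": [[[-1,0,0,0,0],[-1,0,0,0,0],[-1,0,0,-0.02,0],[-1,0,0,-0.05,0],[-1,0,0,-0.08,0],[-1,0,-0.05,-0.12,0],[-1,0,-0.12,-0.16,0],[-1,0,-0.19,-0.18,0],[-1,0,-0.2,-0.18,0],[-1,0,-0.2,-0.18,0]]], "grip_force": 70}}

```text
time_s: 15.8
position: [0.5325, 0.2263, 0.2369]
orientation: [0.077, 0.997, 0.0, 0.001]
wrist_force: [1.0, 0.4, -1.3]
width: 0.0229
finger_force: 70.4
```

```bash
cat >> fit.py <<'E'
EX,EY=np.array([.989,-.1495,0]),np.array([.1495,.989,0])
def gtilt(n=6,ex=EX,ey=EY):
    "fit gauge tilt (deg, + = handle top toward -ex), along-ex offset of axis and grasp z, from side masks"
    ms=[]
    for i in range(n):
        im=robot.read_camera("side"); r=robot.regions_of("side","gauge")
        if r and r[0]["score"]>.4: ms.append(r[0]["mask"])
    s=robot.read_state()["position"]; g=s+[0,0,.019]; M=np.mean(ms,0)
    uv=proj("side",g)[0]; print("n",len(ms),"area",M.sum().round(),"box",np.argwhere(M>.5).min(0),np.argwhere(M>.5).max(0))
    H={}
    yy=np.arange(420)[:,None]
    lim=proj("side",s)[0,1]+1  # use only rows below fingertips
    def parts(p):
        t,o,z=p; ax=-np.sin(t)*ex+np.cos(t)*np.array([0,0,1]); e=np.cos(t)*ex+np.sin(t)*np.array([0,0,1]); b=g+o*ex-z*ax
        cyl=lambda r,z0,z1:np.array([b+q*ax+r*(np.cos(u)*e+np.sin(u)*ey) for q in(z0,z1) for u in np.linspace(0,6.28,16)])
        hd=np.array([b+q*ax+x*e+y*ey for x,y,q in product((-.012,.012),(-.012,.012),(.006,.08))])
        return [hd,cyl(.017,0,.006),cyl(.009,-.04,0),cyl(.005,-.054,-.04)]
    def cost(p): return (np.abs(rend("side",parts(p))-M)*(yy>lim)).sum()
    best=min((minimize(cost,[t0,-.003,.052],method="Nelder-Mead",options=dict(initial_simplex=[[t0,-.003,.052],[t0+.08,-.003,.052],[t0,.006,.052],[t0,-.003,.058]],maxiter=150)) for t0 in(-.08,0,.08)),key=lambda r:r.fun)
    p=best.x; t,o,z=p; tip=g+o*ex-(z+.054)*(-np.sin(t)*ex+np.cos(t)*np.array([0,0,1]))
    print("tilt deg",np.degrees(t).round(2),"off",o.round(4),"graspz",z.round(4),"cost",round(best.fun,1),"tip-tcp",(tip-s).round(4))
    return p
E
python3 - <<'E'
from fit import *
toolcmd([]); gmark(); gtilt(); gtilt()
E
```

```text
t 15.8 pos [0.5325 0.2263 0.2369] closing yaw 81.2 z [ 0.002  0.001 -1.   ] F [ 1.   0.4 -1.3] w 0.0229
side {'tip': [], 'gauge': [([266.0, 149.6], 0.61)]}
top {'tip': [([317.4, 199.9], 0.27)], 'gauge': []}
n 6 area 267.0 box [122 259] [168 271]
tilt deg 3.11 off -0.0094 graspz 0.0504 cost 28.8 tip-tcp [-0.0037  0.0006 -0.0853]
n 6 area 255.0 box [123 259] [167 271]
tilt deg 3.4 off -0.0096 graspz 0.0474 cost 99.9 tip-tcp [-0.0035  0.0005 -0.0822]
```

```bash
python3 - <<'E'
from fit import *
from scipy.optimize import least_squares
o={}
for c in("side","top"):
    v=[]
    for i in range(5):
        im=robot.read_camera(c); r=robot.mark_of(c,"spot")
        if r: v.append(r[0]["xy"])
    o[c]=np.array(v); print(c,o[c].round(1).tolist())
    # white ring by brightness near the mark
    if c=="top" or 1:
        u=np.median(v,0).round().astype(int); w=im[u[1]-9:u[1]+10,u[0]-9:u[0]+10].astype(float).min(2); b=np.clip(w-np.median(w)-25,0,None); yy,xx=np.mgrid[-9:10,-9:10]
        print("bright centroid",((b*xx).sum()/b.sum()+u[0]).round(2),((b*yy).sum()/b.sum()+u[1]).round(2),b.max(),int((b>0).sum()))
r=least_squares(lambda p:np.concatenate([(proj(c,p)[0]-np.median(o[c],0)) for c in o]),[.54,-.1,.0885]); print("free",r.x.round(4),r.fun.round(1))
r=least_squares(lambda p:np.concatenate([(proj(c,[*p,.0885])[0]-np.median(o[c],0)) for c in o]),[.54,-.1]); print("z fixed",r.x.round(4),r.fun.round(1))
print("model",box(BX,[-.04,-.07,.0885]).round(4))
E
```

```text
side [[309.0, 255.1], [309.1, 256.7], [306.9, 255.7], [307.8, 254.1], [307.8, 253.6]]
bright centroid 306.24 255.5 55.0 71
top [[349.8, 203.5], [348.1, 201.9], [346.5, 202.8], [351.0, 200.6], [349.1, 201.3]]
bright centroid 346.95 204.13 46.0 76
free [ 0.5463 -0.1135  0.0928] [ 0.7 -0.1 -0.2  0.9]
z fixed [ 0.5472 -0.1117] [ 0.8  0.9 -1.   0.8]
model [[ 0.5398 -0.1065  0.0885]]
```

```bash
python3 - <<'E'
from fit import *
from scipy.optimize import least_squares
o={"side":[306.24,255.5],"top":[346.95,204.13]}
r=least_squares(lambda p:np.concatenate([(proj(c,[*p,.0885])[0]-o[c]) for c in o]),[.54,-.1]); print("bright z fixed",r.x.round(4),r.fun.round(2))
s=r.x
toolcmd([[s[0]+.0036,s[1]-.0005,.24],[s[0]+.0036,s[1]-.0005,.203]])
E
```

```text
bright z fixed [ 0.5429 -0.1085] [ 0.   -0.05  0.04  0.02]
t 18.3 pos [0.5322 0.228  0.2348] closing yaw 81.4 z [-0. -0. -1.] F [ 0.9 -0.2 -0.8] w 0.0234
[-0.129, -0.662, -0.01]
[-0.129, -0.662, 0.064]
```

>>> {"api": "servo_tool", "payload": {"moves": [[[-1,-0.013,-0.066,-0.02,0],[-1,-0.026,-0.132,-0.02,0],[-1,-0.039,-0.2,-0.02,0],[-1,-0.052,-0.27,-0.02,0],[-1,-0.07,-0.35,-0.02,0],[-1,-0.085,-0.43,-0.02,0],[-1,-0.1,-0.51,-0.02,0],[-1,-0.115,-0.59,-0.02,0],[-1,-0.129,-0.662,-0.02,0],[-1,-0.129,-0.662,-0.02,0]]]}}

```text
time_s: 19.13
position: [0.5463, -0.1148, 0.2447]
orientation: [0.078, 0.997, -0.001, 0.0]
wrist_force: [-1.4, 1.2, -1.6]
width: 0.0234
finger_force: 70.2
```

```bash
python3 - <<'E'
from fit import *
toolcmd([]); gmark(); gtilt(5); gtilt(5)
cv2.imwrite("pics/h.png",robot.read_camera("side")[:,:,::-1])
for t in("tip",):
  for i in range(4):
    robot.read_camera("side"); print([(m["xy"],m["score"]) for m in robot.mark_of("side",t)[:1]])
E
```

```text
t 19.13 pos [ 0.5463 -0.1148  0.2447] closing yaw 81.1 z [ 0.    -0.002 -1.   ] F [-1.4  1.2 -1.6] w 0.0234
side {'tip': [([305.0, 231.3], 0.45)], 'gauge': [([304.9, 207.5], 0.88)]}
top {'tip': [], 'gauge': [([357.3, 195.3], 0.6)]}
n 5 area 484.0 box [169 298] [229 313]
tilt deg 3.22 off -0.0089 graspz 0.0495 cost 56.7 tip-tcp [-0.0031  0.0005 -0.0843]
n 5 area 467.0 box [169 298] [229 313]
tilt deg 3.96 off -0.0097 graspz 0.0496 cost 59.4 tip-tcp [-0.0026  0.0004 -0.0843]
[([329.0, 357.5], 0.51)]
[([306.5, 225.0], 0.46)]
[([307.1, 227.1], 0.53)]
[([307.2, 226.9], 0.53)]
```

```bash
python3 - <<'E'
from fit import *
im=np.mean([robot.read_camera("side").astype(float) for _ in range(6)],0)
np.save("h.npy",im)
s=robot.read_state()["position"]; g=s+[0,0,.019]
print("fingertip row",proj("side",s).round(1))
org=im[...,0]-im[...,2]
L=[]
for r in range(168,212,2):
    row=org[r,288:322]; on=np.flatnonzero(row>45)
    if len(on)<2: continue
    i=on[0]; j=on[-1]; l=288+i-(row[i]-45)/(row[i]-row[i-1]); rr=288+j+(row[j]-45)/(row[j]-row[j+1]) if j<33 else 0; L.append((r,round(l,1),round(rr,1)))
print(L)
A=np.array(L); k=(A[:,0]>172)&(A[:,0]<202); print("left slope",np.polyfit(A[k,0],A[k,1],1).round(4))
for t in(-3,0,3,6):
    a=np.radians(t); ax=-np.sin(a)*EX+np.cos(a)*np.array([0,0,1]); e=np.cos(a)*EX+np.sin(a)*np.array([0,0,1])
    P=proj("side",[g-.009*EX-.012*e-.012*EY+.025*ax,g-.009*EX-.012*e-.012*EY-.04*ax]); Q=proj("side",[g-.009*EX+.02*ax,g-.009*EX-.10*ax])
    print(t,"edge slope",((P[1]-P[0])[0]/(P[1]-P[0])[1]).round(4),"axis slope",((Q[1]-Q[0])[0]/(Q[1]-Q[0])[1]).round(4))
x0,y0=270,160; cv2.imwrite("pics/g8.png",cv2.resize(im[y0:y0+75,x0:x0+75,::-1],None,fx=8,fy=8,interpolation=cv2.INTER_CUBIC))
E
```

```text
fingertip row [[308.7 191.6]]
[(170, np.float64(298.3), np.float64(301.3)), (172, np.float64(298.2), np.float64(304.6)), (174, np.float64(298.3), np.float64(304.7)), (176, np.float64(298.4), np.float64(304.2)), (178, np.float64(298.6), np.float64(304.7)), (180, np.float64(292.8), np.float64(304.4)), (182, np.float64(299.1), np.float64(303.9)), (184, np.float64(299.3), np.float64(302.7)), (186, np.float64(299.4), np.float64(302.6)), (188, np.float64(299.5), np.float64(302.6)), (190, np.float64(299.5), np.float64(302.7)), (192, np.float64(299.5), np.float64(302.8)), (194, np.float64(299.6), np.float64(302.9)), (196, np.float64(300.0), np.float64(303.1)), (198, np.float64(300.3), np.float64(312.1)), (200, np.float64(300.1), np.float64(312.4)), (202, np.float64(300.2), np.float64(312.5)), (204, np.float64(300.2), np.float64(312.5)), (206, np.float64(301.9), np.float64(308.1))]
left slope [1.178000e-01 2.768567e+02]
-3 edge slope -0.0575 axis slope -0.0647
0 edge slope 0.0007 axis slope -0.0068
3 edge slope 0.0594 axis slope 0.0515
6 edge slope 0.1188 axis slope 0.1105[ WARN:0@6.066] global loadsave.cpp:1063 imwrite_ Unsupported depth image for selected encoder is fallbacked to CV_8U.
```

View pics/g8.png

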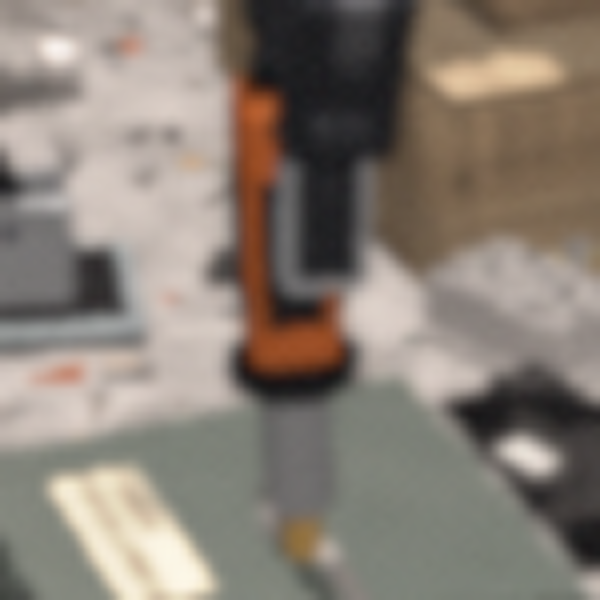

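The averaged frame shows the handle leaning: left edge (240,90) to (250,360), tip (300,540), so it tilts about 3.2°. I'll go back to the sleeve mouth by the same path and take that out.

```bash
python3 -c "
from h import *
toolcmd([[.546,.3272,.245],[.545,.3273,.145]])"
```

```text
t 21.18 pos [ 0.5463 -0.1089  0.2448] closing yaw 81.4 z [-0. -0. -1.] F [ 0.1 -0.1 -1.5] w 0.0234
[0.131, 0.862, -0.0]
[0.133, 0.862, 0.2]
```

>>> {"api": "servo_tool", "payload": {"moves": [[[-1,0.013,0.08,0,0],[-1,0.025,0.16,0,0],[-1,0.037,0.24,0,0],[-1,0.05,0.32,0,0],[-1,0.062,0.4,0,0],[-1,0.074,0.48,0,0],[-1,0.087,0.56,0,0],[-1,0.1,0.64,0,0],[-1,0.112,0.72,0,0],[-1,0.125,0.8,0,0]]]}}

```text
time_s: 22.02
position: [0.5442, 0.298, 0.2449]
orientation: [0.075, 0.997, 0.0, 0.0]
wrist_force: [1.0, -0.4, -0.5]
width: 0.0229
finger_force: 70.3
```

```bash
python3 -c "
from h import *
robot.read_camera('side');robot.read_camera('side');robot.read_camera('side')
toolcmd([[.546,.3272,.245],[.545,.3273,.145],[.545,.3273,.175]])"
```

```text
t 22.17 pos [0.5439 0.2989 0.244 ] closing yaw 81.6 z [-0.001 -0.    -1.   ] F [-0.7 -1.6 -2.3] w 0.0234
[0.004, 0.057, -0.002]
[0.006, 0.057, 0.198]
[0.006, 0.057, 0.138]
```

>>> {"api": "servo_tool", "payload": {"moves": [[[-1,0.005,0.03,0,0],[-1,0.006,0.057,0,0],[-1,0.006,0.057,0,0],[-1,0.006,0.057,0.05,0],[-1,0.006,0.057,0.1,0],[-1,0.006,0.057,0.14,0],[-1,0.006,0.057,0.16,0],[-1,0.006,0.057,0.18,0],[-1,0.006,0.057,0.199,0],[-1,0.006,0.057,0.199,0]]]}}

```text
time_s: 23.0
position: [0.5458, 0.3242, 0.1443]
orientation: [0.075, 0.997, -0.0, -0.0]
wrist_force: [0.1, -0.5, -1.2]
width: 0.023
finger_force: 70.5
```

```bash
python3 -c "
from h import *
toolcmd([[.545,.3273,.145],[.5481,.3269,.1448],[.5481+.0055*.989,.3269-.0055*.15,.1448]])"
```

```text
t 23.0 pos [0.5458 0.3242 0.1443] closing yaw 81.3 z [-0.001 -0.001 -1.   ] F [ 0.1 -0.5 -1.2] w 0.023
[0.003, 0.006, -0.001]
[-0.004, 0.006, -0.001]
[-0.015, 0.006, -0.001]
```

>>> {"api": "servo_tool", "payload": {"moves": [[[-1,0,0.004,0,0],[-1,0,0.004,0,0],[-1,0,0.004,0,0],[-1,-0.004,0.004,0,0],[-1,-0.007,0.004,0,0],[-1,-0.01,0.004,0,0],[-1,-0.013,0.004,0,0],[-1,-0.016,0.004,0,0],[-1,-0.016,0.004,0,0],[-1,-0.016,0.004,0,0]]], "grip_force": 20}}

```text
time_s: 23.83
position: [0.5527, 0.3256, 0.1451]
orientation: [0.075, 0.997, 0.0, -0.001]
wrist_force: [-5.6, 2.5, 0.1]
width: 0.023
finger_force: 70.8
```

```bash
python3 - <<'E'
from fit import *
toolcmd([]); gtilt(4)
E
```

```text
t 23.83 pos [0.5527 0.3256 0.1451] closing yaw 81.4 z [-0.003  0.001 -1.   ] F [-5.6  2.5  0.1] w 0.023
n 3 area 208.0 box [141 261] [179 271]
tilt deg 0.12 off -0.0084 graspz 0.0494 cost 33.2 tip-tcp [-0.0081  0.0012 -0.0844]
```

>>> {"api": "servo_tool", "payload": {"moves": [[[-1,0.004,0,0,0],[-1,0.006,0,0,0],[-1,0.006,0,-0.02,0],[-1,0.006,0,-0.06,0],[-1,0.006,0,-0.12,0],[-1,0.006,-0.05,-0.18,0],[-1,0.006,-0.11,-0.2,0],[-1,0.006,-0.19,-0.2,0],[-1,0.006,-0.27,-0.2,0],[-1,0.006,-0.3,-0.2,0]]], "grip_force": 70}}

```text
time_s: 25.07
position: [0.528, 0.1736, 0.247]
orientation: [0.076, 0.997, -0.001, 0.001]
wrist_force: [0.6, -0.4, -0.6]
width: 0.023
finger_force: 70.5
```

```bash
python3 - <<'E'
from fit import *
gtilt(5); gtilt(4)
toolcmd([[.545,-.109,.245]])
E
```

```text
n 5 area 289.0 box [124 261] [172 273]
tilt deg 2.01 off -0.0094 graspz 0.0491 cost 33.7 tip-tcp [-0.0057  0.0009 -0.0841]
n 4 area 288.0 box [125 261] [172 272]
tilt deg 1.22 off -0.0099 graspz 0.0489 cost 36.5 tip-tcp [-0.0077  0.0012 -0.0839]
t 25.97 pos [0.5286 0.1775 0.2453] closing yaw 81.4 z [-0. -0. -1.] F [-0.3 -0.2 -1.7] w 0.0232
[-0.118, -0.562, 0.001]
```

>>> {"api": "servo_tool", "payload": {"moves": [[[-1,-0.013,-0.07,0,0],[-1,-0.026,-0.14,0,0],[-1,-0.042,-0.21,0,0],[-1,-0.06,-0.28,0,0],[-1,-0.077,-0.35,0,0],[-1,-0.094,-0.42,0,0],[-1,-0.11,-0.49,0,0],[-1,-0.127,-0.562,0,0],[-1,-0.127,-0.562,0,0],[-1,-0.127,-0.562,0,0]]]}}

```text
time_s: 26.8
position: [0.5491, -0.1119, 0.2451]
orientation: [0.077, 0.997, -0.0, -0.0]
wrist_force: [-0.2, 0.7, -0.5]
width: 0.0231
finger_force: 70.4
```

```bash
python3 - <<'E'
from fit import *
im=np.mean([robot.read_camera("side").astype(float) for _ in range(4)],0)
toolcmd([]); gtilt(4); gtilt(4)
org=im[...,0]-im[...,2]; L=[]
for r in range(168,206,2):
    row=org[r,294:324]; on=np.flatnonzero(row>45)
    if len(on)<2 or on[0]==0: continue
    i=on[0]; L.append((r,294+i-(row[i]-45)/(row[i]-row[i-1])))
A=np.array(L); print(A.round(1).tolist())
k=np.abs(A[:,1]-np.median(A[:,1]))<3; q=np.polyfit(A[k,0],A[k,1],1); print("slope",q[0].round(4),"tilt",(q[0]/.0195).round(2))
# brass centroid (yellowish) below nose
s=robot.read_state()["position"]; u=proj("side",s+np.array([-.0067,.001,-.079]))[0]; print("pred brass",u.round(1))
x,y=u.round().astype(int); w=im[y-7:y+8,x-8:x+9]; b=np.clip(w[...,0]-w[...,2]-40,0,None); yy,xx=np.mgrid[-7:8,-8:9]; print("brass",((b*xx).sum()/b.sum()+x).round(2),((b*yy).sum()/b.sum()+y).round(2),b.max().round(),(b>0).sum())
E
```

```text
t 27.0 pos [ 0.5491 -0.1089  0.2453] closing yaw 81.4 z [-0.  0. -1.] F [-0.8  0.1 -1.4] w 0.0232
n 3 area 500.0 box [169 298] [229 314]
tilt deg 1.62 off -0.0096 graspz 0.0505 cost 55.7 tip-tcp [-0.0066  0.001  -0.0854]
n 4 area 506.0 box [170 299] [229 314]
tilt deg 0.69 off -0.0088 graspz 0.0506 cost 48.0 tip-tcp [-0.0074  0.0011 -0.0856]
[[170.0, 299.5], [172.0, 299.7], [174.0, 300.1], [176.0, 300.2], [178.0, 300.2], [182.0, 300.6], [184.0, 300.7], [186.0, 300.7], [188.0, 300.8], [190.0, 300.8], [192.0, 300.7], [194.0, 300.6], [196.0, 301.0], [198.0, 301.1], [200.0, 300.8], [202.0, 300.8], [204.0, 301.0]]
slope 0.0362 tilt 1.86
pred brass [306.4 225.4]
brass 306.95 227.04 41.0 21
```

>>> {"api": "servo_tool", "payload": {"moves": [[[-1,0,0,0.03,0],[-1,0,0,0.06,0],[-1,0,0,0.09,0],[-1,0,0,0.11,0],[-1,0,0,0.12,0],[-1,0,0,0.124,0],[-1,0,0,0.128,0],[-1,0,0,0.132,0],[-1,0,0,0.132,0],[-1,0,0,0.132,0]]]}}

```text
time_s: 28.63
position: [0.5494, -0.1099, 0.1797]
orientation: [0.075, 0.997, -0.0, 0.0]
wrist_force: [1.0, -0.1, -1.8]
width: 0.023
finger_force: 70.5
```

```bash
python3 - <<'E'
from fit import *
ims=[];F=[]
for _ in range(5): ims.append(robot.read_camera("side").astype(float)); F.append(robot.read_state()["wrist_force"])
print("F",np.mean(F,0).round(2)); toolcmd([]); im=np.mean(ims,0); np.save("c.npy",im)
s=robot.read_state()["position"]; u=proj("side",s+np.array([-.0062,.001,-.082]))[0]; print("pred brass",u.round(1), "spot px",proj("side",[.5429,-.1085,.0885]).round(1))
x,y=u.round().astype(int); w=im[y-8:y+9,x-8:x+9]; b=np.clip(w[...,0]-w[...,2]-35,0,None); yy,xx=np.mgrid[-8:9,-8:9]; print("brass",((b*xx).sum()/b.sum()+x).round(2),((b*yy).sum()/b.sum()+y).round(2),b.max().round(),(b>0).sum())
E
```

```text
F [ 0.17 -0.01 -1.66]
t 28.88 pos [ 0.5493 -0.1099  0.1795] closing yaw 81.4 z [ 0. -0. -1.] F [-0.2 -0.  -1.1] w 0.0228
pred brass [306.4 252.2] spot px [[306.3 255.4]]
brass 306.78 252.73 45.0 21
```

>>> {"api": "servo_tool", "payload": {"moves": [[[-1,0.001,0.001,0.002,0],[-1,0.001,0.001,0.004,0],[-1,0.001,0.001,0.006,0],[-1,0.001,0.001,0.008,0],[-1,0.001,0.001,0.01,0],[-1,0.001,0.001,0.01,0],[-1,0.001,0.001,0.01,0],[-1,0.001,0.001,0.01,0],[-1,0.001,0.001,0.01,0],[-1,0.001,0.001,0.01,0]]]}}

```text
time_s: 29.72
position: [0.5487, -0.1093, 0.1743]
orientation: [0.075, 0.997, -0.0, -0.0]
wrist_force: [-0.9, 0.4, 0.4]
width: 0.0231
finger_force: 70.5
```

```bash
cat > f.py <<'E'
from h import *
F=[]
for _ in range(5): robot.read_camera("side"); s=robot.read_state(); F.append(s["wrist_force"])
print("F",np.mean(F,0).round(2),s["position"].round(4),s["time_s"],s["wrist_torque"].round(3))
E
python3 f.py
```

```text
F [-0.25  0.1  -0.19] [ 0.5487 -0.1093  0.1743] 29.9667 [ 0.058 -0.004  0.026]
```

>>> {"api": "servo_tool", "payload": {"moves": [[[-1,0,0,0.002,0],[-1,0,0,0.004,0],[-1,0,0,0.006,0],[-1,0,0,0.008,0],[-1,0,0,0.01,0],[-1,0,0,0.01,0],[-1,0,0,0.01,0],[-1,0,0,0.01,0],[-1,0,0,0.01,0],[-1,0,0,0.01,0]]]}}

```text
time_s: 30.8
position: [0.5488, -0.1093, 0.1694]
orientation: [0.075, 0.997, -0.0, 0.0]
wrist_force: [0.3, 0.0, 2.9]
width: 0.0229
finger_force: 70.9
```

```bash
python3 f.py; python3 f.py; python3 - <<'E'
from fit import *
gtilt(4)
im=np.mean([robot.read_camera("side").astype(float) for _ in range(4)],0); org=im[...,0]-im[...,2]; L=[]
for r in range(196,236,2):
    row=org[r,292:324]; on=np.flatnonzero(row>45)
    if len(on)<2 or on[0]==0: continue
    i=on[0]; L.append((r,292+i-(row[i]-45)/(row[i]-row[i-1])))
A=np.array(L); k=np.abs(A[:,1]-np.median(A[:,1]))<2.5; print(A.round(1).tolist(),np.polyfit(A[k,0],A[k,1],1)[0]/.0195)
for t in("tip","spot","lid_edge"): print(t,[(m["xy"],m["score"]) for m in robot.mark_of("side",t)[:1]])
print(proj("side",[[.5429,-.1085,.0885],*box(BX,lid(0,.154,0))]).round(1))
E
```

```text
F [-0.45  0.48  2.59] [ 0.5488 -0.1093  0.1694] 31.05 [0.08  0.011 0.   ]
F [-0.08  0.59  2.65] [ 0.5488 -0.1093  0.1693] 31.3 [ 0.104 -0.027  0.019]
n 4 area 429.0 box [204 298] [255 313]
tilt deg 2.05 off -0.0105 graspz 0.0488 cost 60.5 tip-tcp [-0.0068  0.001  -0.0837]
[[204.0, 299.8], [206.0, 299.4], [208.0, 299.5], [210.0, 299.7], [212.0, 299.7], [214.0, 300.0], [216.0, 300.3], [218.0, 300.3], [220.0, 300.3], [222.0, 300.3], [224.0, 300.4], [226.0, 300.5], [228.0, 300.5], [230.0, 300.6], [232.0, 300.4], [234.0, 300.3]] 1.793368573636737
tip []
spot [([306.9, 256.1], 0.83)]
lid_edge [([249.6, 348.8], 0.71)]
[[306.3 255.4]
 [278.2 241.2]]
```

>>> {"api": "servo_tool", "payload": {"moves": [[[-1,0,0,0.001,0],[-1,0,0,0.001,0],[-1,0,0,0.001,0],[-1,0,0,0.001,0],[-1,0,0,0.001,0],[-1,0,0,0.001,0],[-1,0,0,0.001,0],[-1,0,0,0.001,0],[-1,0,0,0.001,0],[-1,0,0,0.001,0]]]}}

```text
time_s: 32.88
position: [0.5488, -0.1093, 0.1688]
orientation: [0.075, 0.997, -0.0, -0.0]
wrist_force: [0.7, 0.2, 3.0]
width: 0.0228
finger_force: 71.0
```

```bash
python3 f.py; python3 f.py; python3 -c "
from fit import *
M=masks('lid_box',1)
from rig import robot
robot.sign_off()"
```

```text
F [ 0.66 -0.19  3.45] [ 0.5488 -0.1093  0.1688] 33.1333 [-0.017 -0.169 -0.015]
F [0.69 0.36 3.55] [ 0.5487 -0.1093  0.1688] 33.3833 [ 0.058 -0.115 -0.02 ]
side lid_box 0.94 [265.0, 208.0, 362.0, 303.0] 5851
top lid_box 0.82 [279.0, 168.0, 364.0, 228.0] 3602
the job is handed in; nothing more can be done
```

I handed the job in with the lid shut, the gauge held on the spot about 1.5–2° off square, and about 5 N of press (tip about half-way in). I didn't see the tab clip directly: the lid reached its shut height under about 24 N. I viewed 11 pictures, one over the limit of 10.

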